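# Fetch the riveting dolly from behind the finish jars

### The job

The steel riveting dolly is boxed in at the back of the little rack. First stand the amber jar, the white bottle and the red can, all three, on the white side board; then fetch the dolly and stand it flat inside the copper ring on the riveting block, letting it go; only then put each container back upright, well centred, on the coaster of its own colour. Leave the dolly where it is until all three are cleared, and knock nothing over.

Things in the scene. Friction and masses are not known exactly. Their poses are not given: they have to be found in the camera images.
- jar_blue: Amber glass jar with a white label and a bright blue cap, 100 mm tall, about 0.28 kg. Stands upright on the coaster of its own colour on the rack; origin at the centre of its underside, z up. Its body is a straight cylinder 46 mm in diameter from the bottom to 80 mm up; the cap above is 40 mm wide.
- bottle_yellow: White plastic glue bottle with a yellow band and a yellow cap, 103 mm tall, about 0.22 kg. Stands upright on the coaster of its own colour on the rack; origin at the centre of its underside, z up. Its body is a straight cylinder 46 mm in diameter from the bottom to 80 mm up; above that it narrows to a 28 mm cap.
- can_red: Steel can with a red label and a red cap, 100 mm tall, about 0.3 kg. Stands upright on the coaster of its own colour on the rack; origin at the centre of its underside, z up. Its body is a straight cylinder 46 mm in diameter from the bottom to 80 mm up; it stays straight to 94 mm and the cap is 38 mm wide.
- dolly: Riveting dolly: squat bare-steel round block 56 mm in diameter and 42 mm tall with a domed top (straight sides to 34 mm), about 0.45 kg; origin at the centre of its underside, z up. It stands on the rack's base board, between the three containers and the fence, with about 6 to 20 mm to each container, so it cannot be gripped until they are gone.
- coaster_blue: Blue fixed round coaster, 60 mm in diameter and 4 mm thick, lying on the rack's base board; origin at the centre of its underside (12 mm above the table), so a container on it stands 4 mm above this origin. The three coasters change places from start to start.
- coaster_yellow: Yellow fixed round coaster, 60 mm in diameter and 4 mm thick, lying on the rack's base board; origin at the centre of its underside (12 mm above the table), so a container on it stands 4 mm above this origin. The three coasters change places from start to start.
- coaster_red: Red fixed round coaster, 60 mm in diameter and 4 mm thick, lying on the rack's base board; origin at the centre of its underside (12 mm above the table), so a container on it stands 4 mm above this origin. The three coasters change places from start to start.
- side_board: White-painted flat fixed wooden board with a thin dark line along each short end, without rim, 110 mm (its x) by 230 mm (its y) and 8 mm thick, lying on the bench at the left or the right of the rack; origin at the centre of its underside. Three containers fit side by side along its y axis, 75 mm apart.
- rivet_block: Dark fixed wooden block 120 x 120 mm and 20 mm high, on the other side of the rack from the side board; origin at the centre of its underside. On its top lies a copper ring, inside diameter 84 mm, outside 94 mm, 6 mm high, concentric with the block: the dolly stands inside it, on the wood at 20 mm above this origin.
- rack: Fixed low wooden rack: a base board 12 mm thick, from 98 mm in front of its origin (-x, towards the robot) to 52 mm behind it, 230 mm wide (its y), with a dark fence along its back edge, inner face 40 mm behind the origin (+x), 12 mm thick, top 60 mm above the bench. Origin at bench height, where the dolly stands within 4 mm. The coasters lie at (-62, 0), (-12, 64) and (-12, -64) mm in its frame, in any order of colours.
Things that resemble listed ones, but are neither listed nor needed, are in the scene too. What is shaped like the bottle_yellow but green is not meant.

How it is judged:
By the outcome, as a careful person would: the job done as asked, in the order asked, and still so for the second after the job is handed in, with the robot touching nothing.
It also fails if it takes over 141 s, if anything falls off the work surface, if the arm or the gripper's body presses on something with over 40 N, if the wrist force passes 120 N, or if a joint passes its speed limit or range.

### The arm

A 6-joint arm with a two-finger parallel gripper is mounted at the origin on the work surface. World frame = base frame: x ahead of the robot, y to its left, z up, the work surface at z = 0. Lengths are in m, angles in degrees, forces in N, time in s.
With the tool pointing down it reaches from about 0.275 to 0.975 m from the base axis. Payload 8.4 kg.
Tool frame: the origin (TCP) lies between the finger pads; the fingertips stand 14 mm ahead of it and the grasp point (between the pads) lies 5 mm behind it; z points along the fingers, y is the line along which they close (so a half turn about z gives the same grasp; the last joint's range is limited). The gripper opens to 92 mm and grips with 3 to 60 N. Pads are 20 mm wide; open, the fingers measure 128 mm over their backs; the gripper's body (75 mm by 189 mm) begins 69 mm behind the grasp point.
Start: joints at [-73.362, 20.225, 93.587, -0, 66.188, -0.138], TCP at [0.18, -0.598, 0.229] pointing down, gripper open.
Joint ranges: [-150.9, 150.9], [-52.94, 120.26], [3.33, 152.33], [-74.26, 254.26], [0, 154.13], [-172.89, 172.89]. Speed limits (degrees/s): [127.2, 127.2, 159.86, 180, 180, 180].

### API

Orientations are given as [roll, pitch, yaw] about the fixed x, y, z axes, in that order (R = Rz(yaw) Ry(pitch) Rx(roll)).
In Python, from workcell import env, optics, finder gives the robot as it stands. The module is installed in compiled form; this text tells all that it offers.
- The arm moves only by the tool servo_tool, never from a script. Its argument "commands" is a list of rows, each a list of 3 entries, a list of its own where there are three numbers: the opening in per cent of the stroke, from 0 (shut) to 100 (fully open), then the shift along the world's x, y, z in mm, then the turn about the world's z in degrees. In form: [[jaw, [tx, ty, tz], turn], ...]. A call has 1 to 20 rows; each row is the pose to reach, as a shift and turn from the pose commanded when the call began; what a row does not reach only later rows make up. A row lasts 1/12 s, in which the tool goes at most 41.7 mm and 7.16 degrees, less where a joint would pass 70% of its speed; a pose out of reach is approached as far as the arm can. A call with a gripper value outside its range is refused whole. The fingers move at their own pace and stop on an object; "squeeze" is the grip in N (left out, the last holds). Time passes only in rows, so rows that repeat a pose let the fingers close. It gives the time, the measured TCP pose, the force, the opening and the grip force at its end, in the units of the state.
- env.get_obs(): the state, without advancing time (a new reading comes with each control period).
- optics.capture(name): name is "scene" or "top"; returns the picture (420x560x3 uint8, red, green, blue); there is no depth.
- optics.camera_info(name): a dict with "camera_matrix" (3x3 intrinsics, pixels), "origin" and "orientation" of the camera in the world. Camera axes: x right, y down, z forward; pixel columns grow to the right and rows downward; lengths in m; the calibration is good to about 2 mm. A picture is of the moment at which its call begins. camera_info takes no time and is no camera call.
- env.finish_job(): hands the job in; it is judged then, once.
Trained networks look in the newest picture that a camera, given by its name, has taken for a name from the list of things; names that differ only in an ending like _2 or _b are one class to them, and where a whole thing is asked for, a point or a joint stands for the part that bears it (a point fixed in the world has none). Each returns a list of dicts, best first, with "confidence" (0 to 1); they miss things now and then, are a little off and sometimes report something else, mostly with a low value. They report only what shows in the picture. A call takes as long as a camera call. They do not tell look-alikes from the thing itself.
- finder.search_frame(camera, name): "box" ([left, top, right, bottom] in pixels, round what is visible of it).
The state is a dict: "time_s": time; "joints": joint angles; "qvel": joint speeds; "joint_efforts": joint torques, N m; "ee_pos": TCP position; "tcp_rot": TCP orientation; "contact_force": force on the tool from outside, world axes, zero at the start; "torque": the same for the moment, N m; "grip_width": finger opening in m; "finger_force": force on a finger pad.
Only numpy, scipy, OpenCV 4.12 (cv2) and the standard library are available. Lean on these libraries where they do the work, as an engineer would, in place of code of your own. Each camera call takes 0.05 s, during which the arm holds its last target. There are 200 camera calls.

## Working session

There is one attempt and no reset: what is moved stays moved. The work goes in short steps, Python scripts to look and compute and a tool call to move; the robot and the scene stay as the last step left them, time stands still between calls to the robot, and variables do not carry over. Pictures are saved under pics/ and viewed, at most 14 in all, crops included, and the job is handed in when it is done.

Besides the shell and the picture viewer there is one more tool, called after ">>>" in YAML: its name, and indented under it one key for each argument. servo_tool: Moves the arm, as the interface text tells. Its arguments: {"type":"object","properties":{"commands":{"type":"array"},"squeeze":{"type":"number"}},"required":["commands"]}

```bash
mkdir -p pics; cat > h.py <<'E'
import numpy as np, cv2
from scipy.spatial.transform import Rotation as R
from workcell import env, optics, finder
def cam(n):
    c=optics.camera_info(n); K=np.array(c["camera_matrix"]); o=np.array(c["origin"]); q=np.array(c["orientation"])
    Rm=q if q.shape==(3,3) else (R.from_euler('xyz',q,degrees=True).as_matrix() if q.size==3 else None)
    return K,o,Rm
def ray(n,u,v,z):
    K,o,Rm=cam(n); d=Rm@np.linalg.solve(K,[u,v,1]); return (o+d*(z-o[2])/d[2])[:3]
def proj(n,p):
    K,o,Rm=cam(n); c=K@(Rm.T@(np.array(p)-o)); return c[:2]/c[2]
def snap(n,f=None):
    im=optics.capture(n)
    if f: cv2.imwrite('pics/'+f,im[:,:,::-1])
    return im
E
python3 - <<'E'
from h import *
for n in("scene","top"):
    print(n,optics.camera_info(n)); snap(n,n+'0.png')
    for k in "jar_blue bottle_yellow can_red dolly coaster_blue coaster_yellow coaster_red side_board rivet_block rack".split():
        print(k,[(np.round(d["box"]).tolist(),round(d["confidence"],2)) for d in finder.search_frame(n,k)[:4]])
print(env.get_obs())
E
```

```text
scene {'camera_matrix': array([[508.9233458 ,   0.        , 277.72137788],
       [  0.        , 508.9233458 , 211.78569922],
       [  0.        ,   0.        ,   1.        ]]), 'origin': array([ 0.90373447, -0.50733244,  0.89285372]), 'orientation': array([-145.68617417,   -0.28840186,   27.91953875])}
jar_blue [([249.0, 186.0, 273.0, 227.0], 0.93)]
bottle_yellow [([318.0, 145.0, 342.0, 191.0], 0.84), ([285.0, 172.0, 309.0, 218.0], 0.83), ([335.0, 242.0, 364.0, 284.0], 0.71), ([281.0, 127.0, 306.0, 174.0], 0.7)]
can_red [([251.0, 221.0, 281.0, 266.0], 0.89)]
dolly [([274.0, 216.0, 305.0, 248.0], 0.77)]
coaster_blue [([247.0, 215.0, 279.0, 232.0], 0.56)]
coaster_yellow [([54.0, 252.0, 182.0, 382.0], 0.21)]
coaster_red [([254.0, 250.0, 282.0, 270.0], 0.57), ([241.0, 77.0, 306.0, 131.0], 0.48)]
side_board [([53.0, 255.0, 182.0, 380.0], 0.79)]
rivet_block [([242.0, 78.0, 310.0, 134.0], 0.92)]
rack [([218.0, 176.0, 340.0, 292.0], 0.66)]
top {'camera_matrix': array([[493.94354085,   0.        , 272.58700312],
       [  0.        , 493.94354085, 219.9829424 ],
       [  0.        ,   0.  
[... 752 characters left out ...]
)]
{'time_s': 1.1, 'joints': array([-7.33617578e+01,  2.02247679e+01,  9.35878329e+01,  3.10483483e-03,
        6.61860191e+01, -1.36389290e-01]), 'qvel': array([-0.04458939,  0.00243516,  0.00636213,  0.00906172, -0.09595551,
       -0.02442346]), 'joint_efforts': array([-1.90277999e-03, -5.93773019e+01, -3.34568560e+01,  6.98599988e-02,
        1.57112558e-02,  1.84604353e-06]), 'ee_pos': array([ 0.18040977, -0.59840192,  0.22858319]), 'tcp_rot': array([ 1.79998613e+02, -2.83722994e-03,  1.67733779e+01]), 'contact_force': array([7.90496893e-01, 7.99342649e-01, 1.55890252e-04]), 'torque': array([ 0.00042734,  0.03405527, -0.0407114 ]), 'finger_force': 0.0, 'grip_width': 0.09219051559733625}
```

View pics/scene0.png

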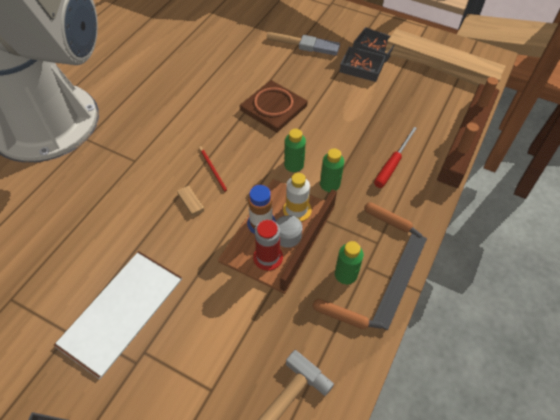

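View pics/top0.png

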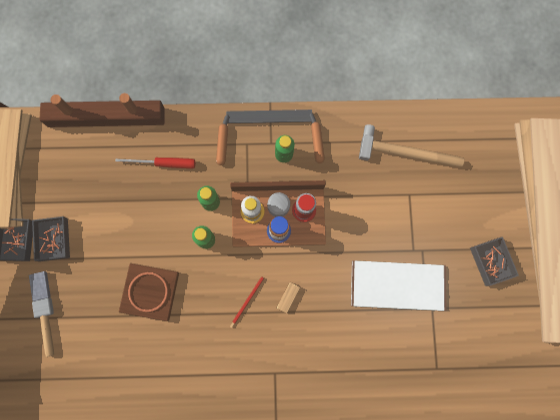

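```bash
python3 - <<'E'
from h import *
from scipy.optimize import least_squares
S={n:cv2.cvtColor(cv2.imread(f'pics/{n}0.png'),cv2.COLOR_BGR2HSV) for n in("scene","top")}
B=dict(scene=dict(jar=(249,183,273,203),bot=(288,172,310,188),can=(253,218,282,240)),
 top=dict(jar=(266,214,292,243),bot=(240,194,262,212),can=(293,192,320,216)))
# cap tops, z in the world (base 16mm)
hue=dict(jar=(105,130,120),bot=(20,35,150),can=(172,188,150)); H=dict(jar=.116,bot=.119,can=.116)
w={}
for n in S:
  for k,(a,b,c,d) in B[n].items():
    p=S[n][b:d,a:c].astype(int); h=p[...,0]; h=np.where(h<8,h+180,h) if k=='can' else h
    lo,hi,s=hue[k]; m=((h>=lo)&(h<=hi)&(p[...,1]>s)&(p[...,2]>60)).astype(np.uint8)
    nn,l,st,ct=cv2.connectedComponentsWithStats(m); i=1+st[1:,4].argmax()
    q=ray(n,a+ct[i][0],b+ct[i][1],H[k]-.006); w[n,k]=q; print(n,k,ct[i]+[a,b],st[i],q.round(4))
loc=dict(jar=(-.062,0),bot=(-.012,.064),can=(-.012,-.064))
def f(p,v=w):
  c,s=np.cos(p[2]),np.sin(p[2]); return np.concatenate([np.array([p[0]+c*x-s*y,p[1]+s*x+c*y])-v[n,k][:2] for n in S for k,(x,y) in loc.items()])
r=least_squares(f,[.45,0,0]); print('rack',r.x[:2],np.degrees(r.x[2]),(r.fun*1000).round(1))
for k,(x,y) in loc.items():
  c,s=np.cos(r.x[2]),np.sin(r.x[2]); print(k,r.x[0]+c*x-s*y,r.x[1]+s*x+c*y)
for n,bb in dict(top=(264,192,292,217),scene=(274,216,305,248)).items(): print('dolly',n,ray(n,(bb[0]+bb[2])/2,(bb[1]+bb[3])/2,.035))
# board: white; block dark
for n,(a,b,c,d) in dict(top=(340,250,460,325),scene=(45,245,190,390)).items():
  p=S[n][b:d,a:c]; m=((p[...,1]<60)&(p[...,2]>150)).astype(np.uint8)
  ct=max(cv2.findContours(m,0,2)[0],key=cv2.contourArea); q=cv2.boxPoints(cv2.minAreaRect(ct)) if n=='top' else cv2.approxPolyDP(ct,8,True)[:,0]
  P=np.array([ray(n,a+u,b+v,.008)[:2] for u,v in q]); print('board',n,P.round(3).tolist(),P.mean(0))
for n,bb in dict(top=(119,262,179,323),scene=(242,78,310,134)).items(): print('block',n,ray(n,(bb[0]+bb[2])/2,(bb[1]+bb[3])/2,.012))
t=cv2.imread('pics/top0.png')
cv2.imwrite('pics/crop.png',np.hstack([cv2.resize(t[130:260,185:335],None,fx=2.6,fy=2.6,interpolation=2),cv2.resize(t[245:340,105:205],None,fx=3.5579,fy=3.5579,interpolation=2)[:338]]))
# ring by copper hue
p=S['top'][262:323,119:179]; m=((p[...,1]>110)&(p[...,2]>110)).astype(np.uint8); ys,xs=np.nonzero(m)
e=cv2.fitEllipse(np.stack([xs,ys],1).astype(np.float32)); print('ring',e); print(ray('top',119+e[0][0],262+e[0][1],.026), len(xs))
E
```

```text
scene jar [259.72297297 194.07432432] [  1   2  20  18 296] [ 0.6076 -0.0134  0.11  ]
scene bot [297.92307692 179.03205128] [  4   0  14  15 156] [0.6565 0.0513 0.113 ]
scene can [266.83941606 228.6459854 ] [  4   2  20  18 274] [ 0.657  -0.0756  0.11  ]
top jar [278.92888889 224.68      ] [  5   3  17  17 225] [ 0.6067 -0.0158  0.11  ]
top bot [250.45263158 203.86315789] [ 6  5 10 11 95] [0.6556 0.0479 0.113 ]
top can [306.11827957 202.07526882] [  6   3  16  15 186] [ 0.6576 -0.0793  0.11  ]
rack [ 0.6688319  -0.01384064] 0.5854417392341217 [-0.8 -1.1 -0.3 -1.3  0.5 -2.4  0.2  1.3  0.6  2.1 -0.1  1.4]
jar 0.6068351329050914 -0.014474134888587032
bot 0.6561785894777167 0.050033409580765124
can 0.6574864561182424 -0.07795990854502846
dolly top [ 0.66850292 -0.01679343  0.035     ]
dolly scene [ 0.67681856 -0.01990324  0.035     ]
board top [[0.42, -0.189], [0.531, -0.2], [0.515, -0.426], [0.404, -0.411]] [ 0.46779529 -0.30674822]
board scene [[0.426, -0.191], [0.407, -0.408], [0.517, -0.418], [0.533, -0.201]] [ 0.47082815 -0.30415283]
block top [0.46403126 0.29867442 0.012     ]
block scene [0.47600599 0.30033229 0.012     ]
ring ((29.094804763793945, 29.548999786376953), (58.25944900512695, 61.72128677368164), 87.983642578125)
[0.46593068 0.29755101 0.026     ] 2699
```

View pics/crop.png

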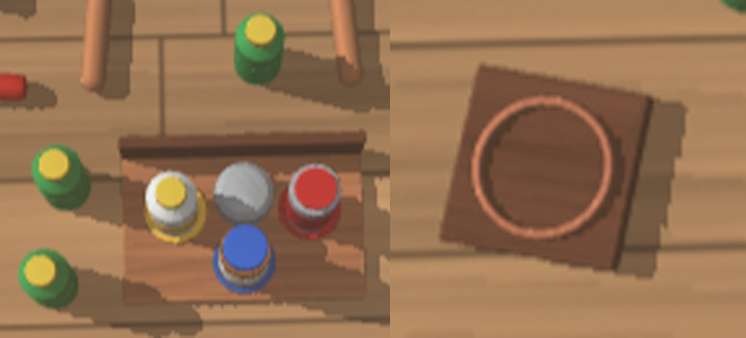

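The three green bottles, at top-view pixels (208,197), (203,236) and (285,148), are look-alikes. The crop confirms the targets on the coasters: white bottle (251,207), red can (305,206) and blue-capped amber jar (279,229), with the dolly at (279,204). The ring centre is at about (147,292).

>>> servo_tool:
  commands:
    - [75, [427, 584, 0], -16]
    - [75, [427, 584, 0], -16]
    - [75, [427, 584, 0], -16]
    - [75, [427, 584, 0], -16]
    - [75, [427, 584, 0], -16]
    - [75, [427, 584, 0], -16]
    - [75, [427, 584, 0], -16]
    - [75, [427, 584, 0], -16]
    - [75, [427, 584, 0], -16]
    - [75, [427, 584, 0], -16]
    - [75, [427, 584, 0], -16]
    - [75, [427, 584, 0], -16]
    - [75, [427, 584, 0], -16]
    - [75, [427, 584, 0], -16]
    - [75, [427, 584, 0], -16]
    - [75, [427, 584, 0], -16]
    - [75, [427, 584, 0], -16]
    - [75, [427, 584, 0], -16]
    - [75, [427, 584, 0], -16]
    - [75, [427, 584, 0], -16]
  squeeze: 20

```text
time_s: 2.77
ee_pos: [0.6071, -0.0142, 0.2281]
tcp_rot: [180.0, 0.1, 0.9]
contact_force: [-0.7, 0.1, -0.5]
grip_width: 0.0688
finger_force: 0.0
```

>>> servo_tool:
  commands:
    - [75, [0, 0, -40], 0]
    - [75, [0, 0, -80], 0]
    - [75, [0, 0, -115], 0]
    - [75, [0, 0, -140], 0]
    - [75, [0, 0, -153], 0]
    - [75, [0, 0, -153], 0]
    - [75, [0, 0, -153], 0]
    - [30, [0, 0, -153], 0]
    - [30, [0, 0, -153], 0]
    - [30, [0, 0, -153], 0]
    - [30, [0, 0, -153], 0]
    - [30, [0, 0, -153], 0]
    - [30, [0, 0, -153], 0]
    - [30, [0, 0, -153], 0]
    - [30, [0, 0, -153], 0]
    - [30, [0, 0, -153], 0]
  squeeze: 25

```text
time_s: 4.1
ee_pos: [0.6084, -0.0145, 0.0769]
tcp_rot: [180.0, -0.1, 0.8]
contact_force: [-1.3, -1.1, 7.6]
grip_width: 0.0455
finger_force: 25.0
```

>>> servo_tool:
  commands:
    - [30, [0, 0, 15], 0]
    - [30, [0, 0, 50], 0]
    - [30, [0, 0, 90], 0]
    - [30, [0, 0, 125], 0]
    - [30, [-13, -33, 130], 0]
    - [30, [-28, -70, 130], 0]
    - [30, [-42, -107, 130], 0]
    - [30, [-56, -144, 130], 0]
    - [30, [-70, -181, 130], 0]
    - [30, [-85, -218, 130], 0]
    - [30, [-99, -255, 130], 0]
    - [30, [-113, -292, 130], 0]
    - [30, [-128, -329, 130], 0]
    - [30, [-138, -358, 130], 0]
    - [30, [-144, -372, 130], 0]
    - [30, [-144, -372, 130], 0]
    - [30, [-144, -372, 130], 0]

```text
time_s: 5.52
ee_pos: [0.463, -0.3863, 0.2053]
tcp_rot: [-179.9, 0.0, 0.7]
contact_force: [-0.7, -0.4, -2.3]
grip_width: 0.0459
finger_force: 25.0
```

>>> servo_tool:
  commands:
    - [30, [0, 0, -30], 0]
    - [30, [0, 0, -70], 0]
    - [30, [0, 0, -105], 0]
    - [30, [0, 0, -125], 0]
    - [30, [0, 0, -134], 0]
    - [30, [0, 0, -137], 0]
    - [30, [0, 0, -137], 0]
    - [30, [0, 0, -137], 0]

```text
time_s: 6.18
ee_pos: [0.4645, -0.3858, 0.0695]
tcp_rot: [180.0, -0.1, 0.8]
contact_force: [0.4, 0.7, -2.5]
grip_width: 0.0456
finger_force: 25.0
```

>>> servo_tool:
  commands:
    - [30, [0, 0, -1], 0]
    - [30, [0, 0, -1], 0]
    - [30, [0, 0, -1], 0]
    - [65, [0, 0, -1], 0]
    - [65, [0, 0, -1], 0]
    - [65, [0, 0, -1], 0]
    - [65, [0, 0, -1], 0]
    - [65, [0, 0, 20], 0]
    - [65, [0, 0, 60], 0]
    - [65, [0, 0, 100], 0]
    - [65, [0, 0, 130], 0]
    - [65, [0, 0, 137], 0]
    - [65, [0, 0, 137], 0]

```text
time_s: 7.27
ee_pos: [0.4646, -0.3875, 0.2085]
tcp_rot: [179.8, -0.2, 0.8]
contact_force: [0.6, -0.4, -0.6]
grip_width: 0.0597
finger_force: 0.0
```

```bash
python3 - <<'E'
from h import *
snap('scene','s1.png')
E
```

```text
(no output)
```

View pics/s1.png

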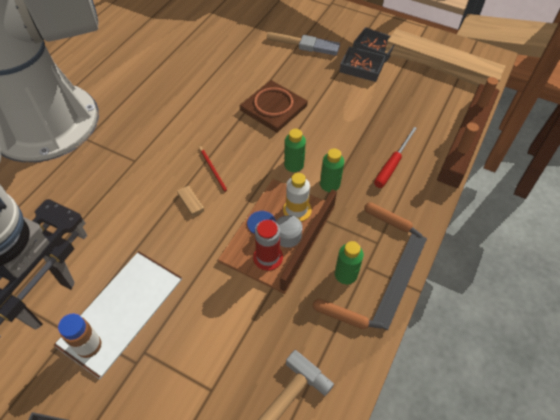

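The jar stands upright on the board at (80,337). The red can comes next.

>>> servo_tool:
  commands:
    - [75, [20, 32, 0], 0]
    - [75, [41, 64, 0], 0]
    - [75, [62, 98, 0], 0]
    - [75, [84, 132, 0], 0]
    - [75, [105, 166, 0], 0]
    - [75, [127, 200, 0], 0]
    - [75, [148, 234, 0], 0]
    - [75, [168, 266, 0], 0]
    - [75, [184, 292, 0], 0]
    - [75, [194, 308, 0], 0]
    - [75, [194, 308, 0], 0]
    - [75, [194, 308, 0], 0]

```text
time_s: 8.32
ee_pos: [0.6564, -0.0775, 0.2029]
tcp_rot: [-180.0, 0.2, 0.9]
contact_force: [-0.5, -0.6, -0.4]
grip_width: 0.069
finger_force: 0.0
```

>>> servo_tool:
  commands:
    - [75, [0, 0, -35], 0]
    - [75, [0, 0, -75], 0]
    - [75, [0, 0, -105], 0]
    - [75, [0, 0, -123], 0]
    - [75, [0, 0, -130], 0]
    - [75, [0, 0, -130], 0]
    - [75, [0, 0, -130], 0]
    - [30, [0, 0, -130], 0]
    - [30, [0, 0, -130], 0]
    - [30, [0, 0, -130], 0]
    - [30, [0, 0, -130], 0]
    - [30, [0, 0, -130], 0]
    - [30, [0, 0, -130], 0]
    - [30, [0, 0, -130], 0]

```text
time_s: 9.48
ee_pos: [0.6581, -0.0785, 0.0767]
tcp_rot: [180.0, -0.1, 0.8]
contact_force: [-1.5, -1.4, 6.0]
grip_width: 0.0454
finger_force: 25.0
```

>>> servo_tool:
  commands:
    - [30, [0, 0, 15], 0]
    - [30, [0, 0, 50], 0]
    - [30, [0, 0, 90], 0]
    - [30, [0, 0, 125], 0]
    - [30, [-20, -16, 130], 0]
    - [30, [-48, -38, 130], 0]
    - [30, [-78, -62, 130], 0]
    - [30, [-108, -86, 130], 0]
    - [30, [-138, -109, 130], 0]
    - [30, [-164, -130, 130], 0]
    - [30, [-183, -145, 130], 0]
    - [30, [-183, -145, 130], 0]
    - [30, [-183, -145, 130], 0]

```text
time_s: 10.57
ee_pos: [0.4736, -0.2239, 0.2057]
tcp_rot: [-180.0, -0.0, 0.6]
contact_force: [0.4, 0.9, -3.3]
grip_width: 0.0456
finger_force: 25.0
```

>>> servo_tool:
  commands:
    - [30, [0, 0, -30], 0]
    - [30, [0, 0, -70], 0]
    - [30, [0, 0, -105], 0]
    - [30, [0, 0, -125], 0]
    - [30, [0, 0, -134], 0]
    - [30, [0, 0, -138], 0]
    - [30, [0, 0, -138], 0]
    - [30, [0, 0, -138], 0]
    - [65, [0, 0, -138], 0]
    - [65, [0, 0, -138], 0]
    - [65, [0, 0, -138], 0]
    - [65, [0, 0, -138], 0]
    - [65, [0, 0, -120], 0]
    - [65, [0, 0, -80], 0]
    - [65, [0, 0, -40], 0]
    - [65, [0, 0, -5], 0]
    - [65, [0, 0, 0], 0]

```text
time_s: 11.98
ee_pos: [0.4774, -0.2249, 0.2119]
tcp_rot: [179.8, -0.5, 0.8]
contact_force: [1.2, -1.1, 0.8]
grip_width: 0.0596
finger_force: 0.0
```

>>> servo_tool:
  commands:
    - [75, [20, 30, 0], 0]
    - [75, [41, 61, 0], 0]
    - [75, [63, 94, 0], 0]
    - [75, [85, 127, 0], 0]
    - [75, [107, 160, 0], 0]
    - [75, [129, 193, 0], 0]
    - [75, [150, 225, 0], 0]
    - [75, [168, 252, 0], 0]
    - [75, [182, 273, 0], 0]
    - [75, [182, 273, 0], 0]
    - [75, [182, 273, 0], 0]

```text
time_s: 12.9
ee_pos: [0.6565, 0.0506, 0.2048]
tcp_rot: [180.0, 0.0, 0.9]
contact_force: [-0.1, -0.2, -0.3]
grip_width: 0.0693
finger_force: 0.0
```

>>> servo_tool:
  commands:
    - [75, [0, 0, -35], 0]
    - [75, [0, 0, -75], 0]
    - [75, [0, 0, -105], 0]
    - [75, [0, 0, -123], 0]
    - [75, [0, 0, -130], 0]
    - [75, [0, 0, -130], 0]
    - [75, [0, 0, -130], 0]
    - [30, [0, 0, -130], 0]
    - [30, [0, 0, -130], 0]
    - [30, [0, 0, -130], 0]
    - [30, [0, 0, -130], 0]
    - [30, [0, 0, -130], 0]
    - [30, [0, 0, -130], 0]
    - [30, [0, 0, -130], 0]

```text
time_s: 14.07
ee_pos: [0.6571, 0.0496, 0.0767]
tcp_rot: [180.0, -0.1, 0.8]
contact_force: [-0.6, -1.9, 6.0]
grip_width: 0.0459
finger_force: 25.0
```

>>> servo_tool:
  commands:
    - [30, [0, 0, 15], 0]
    - [30, [0, 0, 50], 0]
    - [30, [0, 0, 90], 0]
    - [30, [0, 0, 128], 0]
    - [30, [-12, -22, 138], 0]
    - [30, [-28, -54, 138], 0]
    - [30, [-46, -88, 138], 0]
    - [30, [-64, -122, 138], 0]
    - [30, [-82, -156, 138], 0]
    - [30, [-100, -190, 138], 0]
    - [30, [-118, -224, 138], 0]
    - [30, [-136, -258, 138], 0]
    - [30, [-153, -290, 138], 0]
    - [30, [-169, -320, 138], 0]
    - [30, [-181, -343, 138], 0]
    - [30, [-187, -355, 138], 0]
    - [30, [-187, -355, 138], 0]
    - [30, [-187, -355, 138], 0]

```text
time_s: 15.57
ee_pos: [0.4692, -0.3053, 0.2134]
tcp_rot: [-180.0, 0.0, 0.7]
contact_force: [1.2, -0.3, -2.5]
grip_width: 0.0454
finger_force: 25.0
```

>>> servo_tool:
  commands:
    - [30, [0, 0, -30], 0]
    - [30, [0, 0, -65], 0]
    - [30, [0, 0, -100], 0]
    - [30, [0, 0, -125], 0]
    - [30, [0, 0, -140], 0]
    - [30, [0, 0, -146], 0]
    - [30, [0, 0, -146], 0]
    - [30, [0, 0, -146], 0]
    - [65, [0, 0, -146], 0]
    - [65, [0, 0, -146], 0]
    - [65, [0, 0, -146], 0]
    - [65, [0, 0, -146], 0]
    - [65, [0, 0, -128], 0]
    - [65, [0, 0, -88], 0]
    - [65, [0, 0, -48], 0]
    - [65, [0, 0, -12], 0]
    - [65, [0, 0, 0], 0]

```text
time_s: 16.98
ee_pos: [0.4715, -0.3068, 0.2193]
tcp_rot: [179.8, -0.4, 0.8]
contact_force: [1.1, -1.2, 0.2]
grip_width: 0.0598
finger_force: 0.0
```

>>> servo_tool:
  commands:
    - [100, [20, 30, 0], 0]
    - [100, [42, 60, 0], 0]
    - [100, [65, 94, 0], 0]
    - [100, [88, 128, 0], 0]
    - [100, [111, 162, 0], 0]
    - [100, [134, 196, 0], 0]
    - [100, [157, 230, 0], 0]
    - [100, [178, 261, 0], 0]
    - [100, [193, 282, 0], 0]
    - [100, [200, 290, 0], 0]
    - [100, [200, 290, 0], 0]
    - [100, [200, 290, 0], 0]

```text
time_s: 17.98
ee_pos: [0.6688, -0.0158, 0.2129]
tcp_rot: [180.0, 0.1, 0.8]
contact_force: [-0.4, -0.3, -0.7]
grip_width: 0.092
finger_force: 0.0
```

```bash
cat > m.py <<'E'
from h import *
import sys
S={}
for n in("scene","top"):
  im=snap(n,f'{n}_{sys.argv[1]}.png')
  for k in sys.argv[2:]:
    for d in finder.search_frame(n,k)[:2]:
      a,b,c,e=d["box"]; print(n,k,np.round(d["box"],1).tolist(),round(d["confidence"],2))
print(env.get_obs()["ee_pos"])
E
python3 m.py 2 dolly
```

```text
scene dolly [271.3, 215.4, 304.0, 248.2] 0.58
top dolly [266.6, 194.9, 293.0, 212.0] 0.71
[ 0.66863486 -0.01693989  0.21367   ]
```

View pics/scene_2.png

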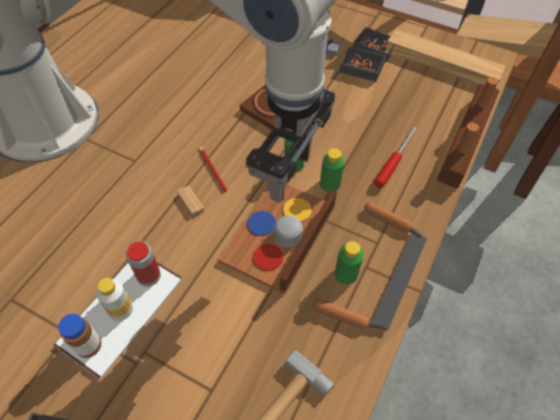

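View pics/top_2.png

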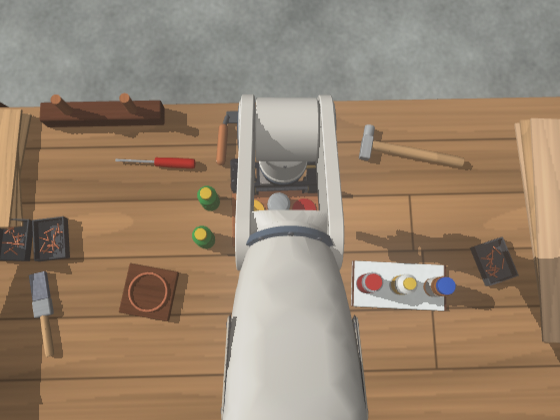

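All three containers stand on the board at scene pixels (80,336), (115,299) and (143,264). The dolly at (288,231) and the bare coasters at (262,223), (297,210) and (268,257) are now visible, so I'll measure those.

```bash
cat > c.py <<'E'
from h import *
from scipy.optimize import least_squares
im=cv2.imread('pics/scene_2.png'); hsv=cv2.cvtColor(im,cv2.COLOR_BGR2HSV).astype(int)
for k,(a,b,c,d),(lo,hi),w in (('blue',(244,208,280,238),(105,130),(.607,-.0145)),('yellow',(280,196,316,224),(20,33),(.6562,.05)),('red',(248,240,288,274),(174,190),(.6575,-.078))):
  p=hsv[b:d,a:c]; h=np.where((p[...,0]<8)&(k=='red'),p[...,0]+180,p[...,0])
  m=((h>=lo)&(h<=hi)&(p[...,1]>150)).astype(np.uint8); n,l,st,ct=cv2.connectedComponentsWithStats(m); i=1+st[1:,4].argmax()
  # model: visible disk centroid
  print(k,st[i],ct[i]+[a,b],ray('scene',*(ct[i]+[a,b]),.016).round(4),'expected',w, proj('scene',(*w,.016)).round(1))
t=np.linspace(0,6.28,60)
def box(n,x,y):
  P=np.array([proj(n,(x+r*np.cos(s),y+r*np.sin(s),z)) for s in t for r,z in((.028,.012),(.028,.046),(.019,.0515),(.001,.054))]); return np.r_[P.min(0),P.max(0)]
p=hsv[210:252,265:310]; m=(p[...,1]<60).astype(np.uint8); n,l,st,ct=cv2.connectedComponentsWithStats(m); i=1+st[1:,4].argmax(); s=st[i]
b=np.array([265+s[0],210+s[1],265+s[0]+s[2],210+s[1]+s[3]]); print('dolly box',b,s[4])
r=least_squares(lambda q:box('scene',*q)-b,[.669,-.015]); print(r.x,r.fun)
r=least_squares(lambda q:(box('top',*q)-[265,192,291,218])[[0,2,1]],[.669,-.015]); print(r.x,r.fun)
E
python3 c.py
```

```text
blue [  7   5  23  21 265] [263.22641509 222.73584906] [ 0.6139 -0.0146  0.016 ] expected (0.607, -0.0145) [260.3 221.4]
yellow [  4   3  27  22 420] [297.31666667 208.5       ] [0.6597 0.0503 0.016 ] expected (0.6562, 0.05) [295.8 207.9]
red [  5   4  31  27 650] [267.59692308 256.75076923] [ 0.66   -0.0805  0.016 ] expected (0.6575, -0.078) [267.1 255.3]
dolly box [273 216 302 247] 719
[ 0.67080146 -0.01739921] [ 0.32631436 -0.87719298 -0.32580701  0.84957831]Traceback (most recent call last):
  File "c.py", line 15, in <module>
    r=least_squares(lambda q:(box('top',*q)-[265,192,291,218])[[0,2,1]],[.669,-.015]); print(r.x,r.fun)
    return func(*args, **kwargs)
    vector_fun = VectorFunction(
        fun_wrapped,
    ...<6 lines>...
        workers=workers
    )
    self._update_fun()
    ~~~~~~~~~~~~~~~~^^
    self.f = self.fun_wrapped(xp_copy(self.x))
             ~~~~~~~~~~~~~~~~^^^^^^^^^^^^^^^^^
    return np.atleast_1d(self.fun(x))
                         ~~~~~~~~^^^
    return self.f(x, *self.args, **self.kwargs)
           ~~~~~~^^^^^^^^^^^^^^^^^^^^^^^^^^^^^^
  File "c.py", line 15, in <lambda>
    r=least_squares(lambda q:(box('top',*q)-[265,192,291,218])[[0,2,1]],[.669,-.015]); print(r.x,r.fun)
                              ~~~^^^^^^^^^^
  File "c.py", line 11, in box
    P=np.array([proj(n,(x+r*np.cos(s),y+r*np.sin(s),z)) for s in t for r,z in((.028,.012),(.028,.046),(.019,.0515),(.001,.054))]); return np.r_[P.min(0),P.max(0)]
                ~~~~^^^^^^^^^^^^^^^^^^^^^^^^^^^^^^^^^^^
  File "h.py", line 11, in proj
    K,o,Rm=cam(n); c=K@(Rm.T@(np.array(p)-o)); return c[:2]/c[2]
           ~~~^^^
  File "h.py", line 5, in cam
    c=optics.camera_info(n); K=np.array(c["camera_matrix"]); o=np.array(c["origin"]); q=np.array(c["orientation"])
ValueError: time passes only in moves, steps and waits
```

>>> servo_tool:
  commands:
    - [90, [1, -1, -40], 0]
    - [90, [1, -1, -80], 0]
    - [90, [1, -1, -120], 0]
    - [90, [1, -1, -150], 0]
    - [90, [1, -1, -170], 0]
    - [90, [1, -1, -180], 0]
    - [90, [1, -1, -180], 0]
    - [90, [1, -1, -180], 0]
    - [40, [1, -1, -180], 0]
    - [40, [1, -1, -180], 0]
    - [40, [1, -1, -180], 0]
    - [40, [1, -1, -180], 0]
    - [40, [1, -1, -180], 0]
    - [40, [1, -1, -180], 0]
    - [40, [1, -1, -180], 0]
    - [40, [1, -1, -180], 0]
  squeeze: 35

```text
time_s: 19.52
ee_pos: [0.6707, -0.0166, 0.0342]
tcp_rot: [180.0, -0.0, 0.8]
contact_force: [-1.3, -1.8, 5.4]
grip_width: 0.055
finger_force: 35.0
```

>>> servo_tool:
  commands:
    - [40, [0, 0, 15], 0]
    - [40, [0, 0, 50], 0]
    - [40, [0, 0, 90], 0]
    - [40, [0, 0, 130], 0]
    - [40, [0, 0, 165], 0]
    - [40, [-12, 20, 170], 0]
    - [40, [-30, 47, 170], 0]
    - [40, [-50, 78, 170], 0]
    - [40, [-70, 109, 170], 0]
    - [40, [-90, 140, 170], 0]
    - [40, [-110, 171, 170], 0]
    - [40, [-130, 202, 170], 0]
    - [40, [-150, 233, 170], 0]
    - [40, [-170, 264, 170], 0]
    - [40, [-188, 292, 170], 0]
    - [40, [-199, 310, 170], 0]
    - [40, [-203, 316, 170], 0]
    - [40, [-203, 316, 170], 0]
    - [40, [-203, 316, 170], 0]

```text
time_s: 21.1
ee_pos: [0.4673, 0.2993, 0.2037]
tcp_rot: [180.0, 0.0, 0.8]
contact_force: [-0.1, 0.4, -3.6]
grip_width: 0.0547
finger_force: 35.0
```

>>> servo_tool:
  commands:
    - [40, [0, 0, -35], 0]
    - [40, [0, 0, -75], 0]
    - [40, [0, 0, -110], 0]
    - [40, [0, 0, -135], 0]
    - [40, [0, 0, -150], 0]
    - [40, [0, 0, -158], 0]
    - [40, [0, 0, -160], 0]
    - [40, [0, 0, -161], 0]
    - [40, [0, 0, -161], 0]
    - [40, [0, 0, -161], 0]

```text
time_s: 21.93
ee_pos: [0.4684, 0.2999, 0.0438]
tcp_rot: [-179.9, -0.1, 0.8]
contact_force: [0.0, -0.2, -4.1]
grip_width: 0.0546
finger_force: 35.0
```

```bash
python3 - <<'E'
from h import *
a=snap('scene')[50:170,200:350]
cv2.imwrite('pics/d3.png',cv2.resize(a[:,:,::-1],None,fx=5,fy=5,interpolation=2))
E
```

```text
(no output)
```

View pics/d3.png

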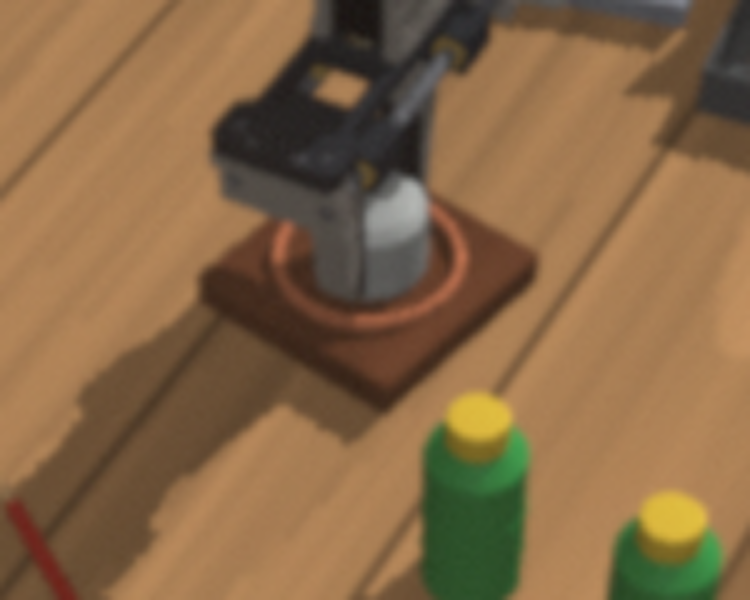

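The dolly hangs just above the wood, inside the ring (crop pixel (370,260)), so I can lower it and let go.

>>> servo_tool:
  commands:
    - [40, [0, 0, -1], 0]
    - [40, [0, 0, -1.5], 0]
    - [40, [0, 0, -1.5], 0]
    - [40, [0, 0, -1.5], 0]
    - [75, [0, 0, -1.5], 0]
    - [75, [0, 0, -1.5], 0]
    - [75, [0, 0, -1.5], 0]
    - [75, [0, 0, -1.5], 0]
    - [75, [0, 0, -1.5], 0]
    - [75, [0, 0, 15], 0]
    - [75, [0, 0, 50], 0]
    - [75, [0, 0, 90], 0]
    - [75, [0, 0, 130], 0]
    - [75, [0, 0, 157], 0]
    - [75, [0, 0, 157], 0]

```text
time_s: 23.23
ee_pos: [0.4703, 0.3014, 0.2057]
tcp_rot: [-179.7, -0.5, 0.8]
contact_force: [1.5, 0.8, 0.4]
grip_width: 0.0686
finger_force: 0.0
```

>>> servo_tool:
  commands:
    - [65, [0, -40, 0], 0]
    - [65, [0, -80, 0], 0]
    - [65, [0, -121, 0], 0]
    - [65, [0, -162, 0], 0]
    - [65, [0, -203, 0], 0]
    - [65, [0, -244, 0], 0]
    - [65, [0, -285, 0], 0]
    - [65, [0, -326, 0], 0]
    - [65, [0, -367, 0], 0]
    - [65, [0, -408, 0], 0]
    - [65, [1, -449, 0], 0]
    - [65, [1, -490, 0], 0]
    - [65, [2, -530, 0], 0]
    - [65, [2, -565, 0], 0]
    - [65, [2, -590, 0], 0]
    - [65, [2, -604, 0], 0]
    - [65, [2, -604, 0], 0]
    - [65, [2, -604, 0], 0]

```text
time_s: 24.73
ee_pos: [0.469, -0.304, 0.1989]
tcp_rot: [-179.9, 0.1, 0.7]
contact_force: [-0.8, 0.6, 0.3]
grip_width: 0.0598
finger_force: 0.0
```

```bash
python3 - <<'E'
from h import *
from functools import lru_cache
C={n:cam(n) for n in("scene","top")}
def ray2(n,u,v,z):
    K,o,Rm=C[n]; d=Rm@np.linalg.solve(K,[u,v,1]); return o+d*(z-o[2])/d[2]
def pr(n,p):
    K,o,Rm=C[n]; c=K@(Rm.T@(np.array(p)-o)); return c[:2]/c[2]
for n in C:
  im=snap(n,n+'_4.png'); hsv=cv2.cvtColor(im,cv2.COLOR_RGB2HSV).astype(int)
  for k,rng,w in (('blue',(105,130),(.608,-.0145)),('yellow',(18,34),(.658,.05)),('red',(172,190),(.6585,-.079))):
    c=pr(n,(*w,.016)); a,b=(c-18).astype(int); p=hsv[b:b+37,a:a+37]; h=np.where((p[...,0]<8)&(k=='red'),p[...,0]+180,p[...,0])
    m=((h>=rng[0])&(h<=rng[1])&(p[...,1]>(170 if k!='blue' else 110))).astype(np.uint8); nn,l,st,ct=cv2.connectedComponentsWithStats(m); i=1+st[1:,4].argmax()
    x=st[i]; bc=[a+x[0]+(x[2]-1)/2,b+x[1]+(x[3]-1)/2]
    ed=[pr(n,(w[0]+.03*np.cos(t),w[1]+.03*np.sin(t),.016)) for t in np.linspace(0,6.28,80)]; ex=np.ptp(ed,axis=0)
    print(n,k,'size',x[2:],ex.round(1),'centroid',ray2(n,*(ct[i]+[a,b]),.016)[:2].round(4),'box',ray2(n,*bc,.016)[:2].round(4))
print(env.get_obs())
E
```

```text
scene blue size [ 27  23 484] [29.2 24.4] centroid [ 0.6101 -0.0169] box [ 0.6102 -0.0173]
scene yellow size [ 29  24 547] [28.6 23.5] centroid [0.6599 0.0474] box [0.6603 0.0477]
scene red size [ 30  27 636] [30.5 26.7] centroid [ 0.66   -0.0805] box [ 0.6601 -0.0811]
top blue size [ 23  22 400] [24.4 24.2] centroid [ 0.6074 -0.0167] box [ 0.6072 -0.0181]
top yellow size [ 20  22 150] [24.3 23.9] centroid [0.6591 0.0384] box [0.656  0.0437]
top red size [ 24  22 400] [24.2 23.8] centroid [ 0.6576 -0.0804] box [ 0.6583 -0.0801]
{'time_s': 24.8333, 'joints': array([-3.30210952e+01,  1.61568944e+01,  1.03456212e+02,  2.58465186e-02,
        6.04561119e+01,  5.61535074e+01]), 'qvel': array([ 0.57823435, -0.3640629 ,  0.01698756, -0.06827124, -0.08367422,
       -0.26475846]), 'joint_efforts': array([-8.79828986e-01, -5.17624962e+01, -3.16214919e+01,  5.65901224e-03,
       -8.37277807e-02,  8.54544510e-05]), 'ee_pos': array([ 0.46917289, -0.30297945,  0.19915159]), 'tcp_rot': array([-1.79942784e+02,  4.49745789e-02,  8.12661620e-01]), 'contact_force': array([0.23169758, 0.47864672, 0.52986385]), 'torque': array([-0.0292372 ,  0.01088874,  0.04011825]), 'finger_force': 0.0, 'grip_width': 0.059671262716554666}
```

View pics/top_4.png

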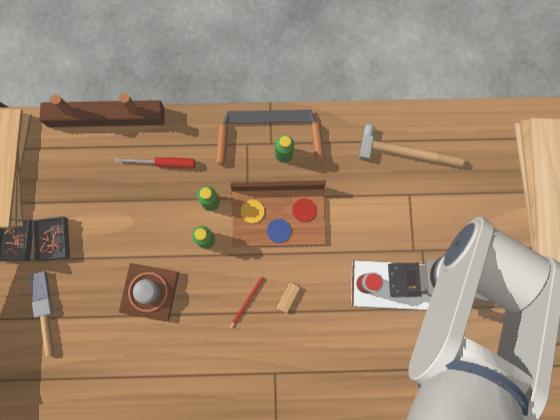

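The dolly stands centred in the ring (146,291) and the coasters are clear. I'll return the bottle first.

>>> servo_tool:
  commands:
    - [65, [0, -1, -35], 0]
    - [65, [0, -1, -75], 0]
    - [65, [0, -1, -105], 0]
    - [65, [0, -1, -125], 0]
    - [65, [0, -1, -132], 0]
    - [65, [0, -1, -132], 0]
    - [65, [0, -1, -132], 0]
    - [30, [0, -1, -132], 0]
    - [30, [0, -1, -132], 0]
    - [30, [0, -1, -132], 0]
    - [30, [0, -1, -132], 0]
    - [30, [0, -1, -132], 0]
    - [30, [0, -1, -132], 0]
    - [30, [0, -1, -132], 0]
  squeeze: 25

```text
time_s: 26.0
ee_pos: [0.4704, -0.3058, 0.0691]
tcp_rot: [179.9, -0.1, 0.8]
contact_force: [0.1, 1.3, 7.5]
grip_width: 0.0457
finger_force: 25.0
```

>>> servo_tool:
  commands:
    - [30, [0, 0, 15], 0]
    - [30, [0, 0, 50], 0]
    - [30, [0, 0, 90], 0]
    - [30, [0, 0, 130], 0]
    - [30, [10, 20, 145], 0]
    - [30, [28, 53, 145], 0]
    - [30, [46, 87, 145], 0]
    - [30, [64, 121, 145], 0]
    - [30, [82, 155, 145], 0]
    - [30, [100, 189, 145], 0]
    - [30, [118, 223, 145], 0]
    - [30, [136, 257, 145], 0]
    - [30, [154, 289, 145], 0]
    - [30, [170, 319, 145], 0]
    - [30, [182, 342, 145], 0]
    - [30, [188, 353, 145], 0]
    - [30, [188, 353, 145], 0]
    - [30, [188, 353, 145], 0]

```text
time_s: 27.5
ee_pos: [0.6569, 0.0474, 0.2124]
tcp_rot: [180.0, 0.0, 0.8]
contact_force: [-0.2, -0.3, -2.8]
grip_width: 0.0455
finger_force: 25.0
```

>>> servo_tool:
  commands:
    - [30, [0, 0, -30], 0]
    - [30, [0, 0, -65], 0]
    - [30, [0, 0, -100], 0]
    - [30, [0, 0, -122], 0]
    - [30, [0, 0, -133], 0]
    - [30, [0, 0, -137], 0]
    - [30, [0, 0, -137], 0]
    - [30, [0, 0, -137], 0]
    - [30, [0, 0, -137], 0]

```text
time_s: 28.25
ee_pos: [0.6579, 0.0467, 0.0766]
tcp_rot: [180.0, -0.1, 0.7]
contact_force: [-0.1, 1.0, -2.6]
grip_width: 0.0454
finger_force: 25.0
```

```bash
python3 - <<'E'
from h import *
a=snap('scene')[150:280,210:340]; b=snap('top')[165:295,205:335]
cv2.imwrite('pics/b5.png',cv2.resize(np.hstack([a,b])[:,:,::-1],None,fx=3,fy=3,interpolation=2)); print(env.get_obs()["ee_pos"])
E
```

```text
[0.65775089 0.04708466 0.07630013]
```

View pics/b5.png

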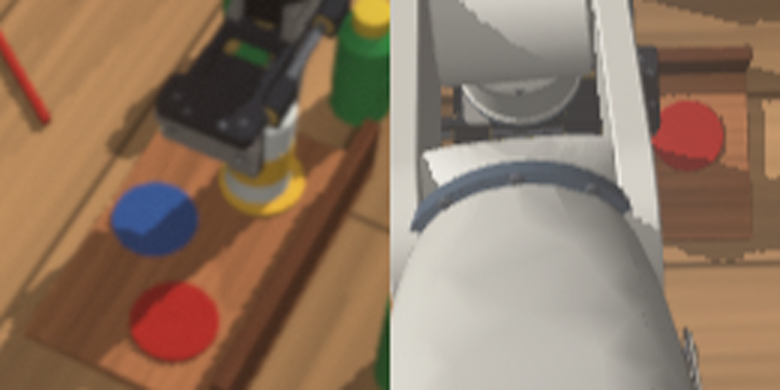

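The bottle hangs over the yellow coaster at crop (262,185), with a fairly even yellow rim around it. I'll lower it, release it, then go for the can.

>>> servo_tool:
  commands:
    - [30, [0, 0, -1], 0]
    - [30, [0, 0, -1], 0]
    - [30, [0, 0, -1], 0]
    - [70, [0, 0, -1], 0]
    - [70, [0, 0, -1], 0]
    - [70, [0, 0, -1], 0]
    - [70, [0, 0, -1], 0]
    - [70, [0, 0, -1], 0]
    - [70, [0, 0, 20], 0]
    - [70, [0, 0, 60], 0]
    - [70, [0, 0, 100], 0]
    - [70, [0, 0, 130], 0]
    - [65, [0, 0, 130], 0]

```text
time_s: 29.43
ee_pos: [0.661, 0.0479, 0.2129]
tcp_rot: [-180.0, -0.6, 0.8]
contact_force: [-0.8, -0.0, -0.2]
grip_width: 0.0605
finger_force: 0.0
```

>>> servo_tool:
  commands:
    - [65, [-20, -30, 0], 0]
    - [65, [-41, -61, 0], 0]
    - [65, [-63, -94, 0], 0]
    - [65, [-85, -127, 0], 0]
    - [65, [-107, -160, 0], 0]
    - [65, [-129, -193, 0], 0]
    - [65, [-150, -225, 0], 0]
    - [65, [-168, -252, 0], 0]
    - [65, [-183, -271, 0], 0]
    - [65, [-183, -271, 0], 0]
    - [65, [-183, -271, 0], 0]

```text
time_s: 30.35
ee_pos: [0.4738, -0.224, 0.2053]
tcp_rot: [-180.0, 0.0, 0.6]
contact_force: [0.6, -0.3, -0.3]
grip_width: 0.0601
finger_force: 0.0
```

>>> servo_tool:
  commands:
    - [65, [0, 0, -35], 0]
    - [65, [0, 0, -75], 0]
    - [65, [0, 0, -110], 0]
    - [65, [0, 0, -131], 0]
    - [65, [0, 0, -138], 0]
    - [65, [0, 0, -138], 0]
    - [65, [0, 0, -138], 0]
    - [30, [0, 0, -138], 0]
    - [30, [0, 0, -138], 0]
    - [30, [0, 0, -138], 0]
    - [30, [0, 0, -138], 0]
    - [30, [0, 0, -138], 0]
    - [30, [0, 0, -138], 0]
    - [30, [0, 0, -138], 0]

```text
time_s: 31.52
ee_pos: [0.4756, -0.2238, 0.0691]
tcp_rot: [179.9, -0.2, 0.8]
contact_force: [-0.3, 2.0, 8.1]
grip_width: 0.0455
finger_force: 25.0
```

```bash
python3 - <<'E'
from h import *
a=snap('scene')[150:280,210:340]; b=snap('top')[165:295,205:335]
cv2.imwrite('pics/b6.png',cv2.resize(np.hstack([a,b])[:,:,::-1],None,fx=3,fy=3,interpolation=2)); print(env.get_obs()["ee_pos"])
E
```

```text
[ 0.47555483 -0.22377808  0.06904552]
```

View pics/b6.png

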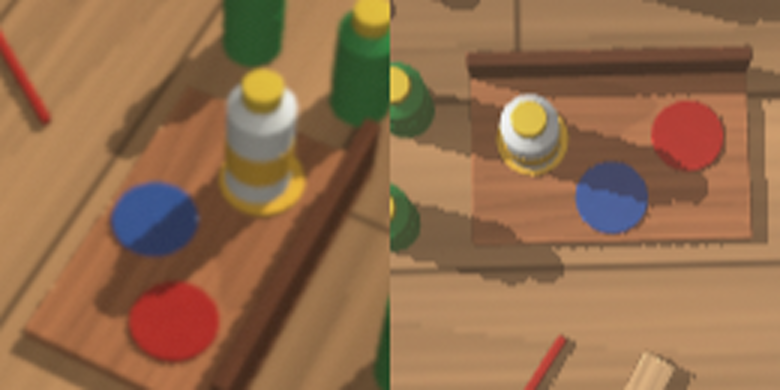

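The bottle is upright and centred on yellow to within about 1.5 mm (crop (262,185)). The can goes to red.

>>> servo_tool:
  commands:
    - [30, [0, 0, 15], 0]
    - [30, [0, 0, 50], 0]
    - [30, [0, 0, 90], 0]
    - [30, [0, 0, 130], 0]
    - [30, [20, 16, 140], 0]
    - [30, [48, 38, 140], 0]
    - [30, [78, 62, 140], 0]
    - [30, [108, 84, 140], 0]
    - [30, [138, 107, 140], 0]
    - [30, [165, 128, 140], 0]
    - [30, [184, 143, 140], 0]
    - [30, [184, 143, 140], 0]
    - [30, [184, 143, 140], 0]

```text
time_s: 32.7
ee_pos: [0.6586, -0.0795, 0.2072]
tcp_rot: [180.0, 0.0, 0.9]
contact_force: [-0.0, -0.2, -2.3]
grip_width: 0.0456
finger_force: 25.0
```

>>> servo_tool:
  commands:
    - [30, [0, 0, -30], 0]
    - [30, [0, 0, -65], 0]
    - [30, [0, 0, -100], 0]
    - [30, [0, 0, -120], 0]
    - [30, [0, 0, -129], 0]
    - [30, [0, 0, -132.5], 0]
    - [30, [0, 0, -132.5], 0]
    - [30, [0, 0, -132.5], 0]
    - [70, [0, 0, -132.5], 0]
    - [70, [0, 0, -132.5], 0]
    - [70, [0, 0, -132.5], 0]
    - [70, [0, 0, -132.5], 0]
    - [70, [0, 0, -132.5], 0]
    - [70, [0, 0, -112], 0]
    - [70, [0, 0, -72], 0]
    - [70, [0, 0, -32], 0]
    - [70, [0, 0, 0], 0]
    - [65, [0, 0, 0], 0]

```text
time_s: 34.2
ee_pos: [0.6622, -0.0808, 0.2153]
tcp_rot: [179.9, -0.6, 0.8]
contact_force: [1.3, -1.0, 1.7]
grip_width: 0.0606
finger_force: 0.0
```

>>> servo_tool:
  commands:
    - [65, [-20, -32, 0], 0]
    - [65, [-41, -64, 0], 0]
    - [65, [-62, -98, 0], 0]
    - [65, [-84, -132, 0], 0]
    - [65, [-105, -165, 0], 0]
    - [65, [-127, -199, 0], 0]
    - [65, [-148, -232, 0], 0]
    - [65, [-168, -264, 0], 0]
    - [65, [-185, -290, 0], 0]
    - [65, [-195, -306, 0], 0]
    - [65, [-195, -306, 0], 0]
    - [65, [-195, -306, 0], 0]

```text
time_s: 35.2
ee_pos: [0.4628, -0.3869, 0.2071]
tcp_rot: [-180.0, 0.0, 0.7]
contact_force: [0.4, 0.7, -0.0]
grip_width: 0.0593
finger_force: 0.0
```

>>> servo_tool:
  commands:
    - [65, [0, 0, -35], 0]
    - [65, [0, 0, -75], 0]
    - [65, [0, 0, -110], 0]
    - [65, [0, 0, -132], 0]
    - [65, [0, 0, -140], 0]
    - [65, [0, 0, -140], 0]
    - [65, [0, 0, -140], 0]
    - [30, [0, 0, -140], 0]
    - [30, [0, 0, -140], 0]
    - [30, [0, 0, -140], 0]
    - [30, [0, 0, -140], 0]
    - [30, [0, 0, -140], 0]
    - [30, [0, 0, -140], 0]
    - [30, [0, 0, -140], 0]

```text
time_s: 36.37
ee_pos: [0.4644, -0.3871, 0.0693]
tcp_rot: [179.9, -0.1, 0.8]
contact_force: [0.7, 1.9, 8.0]
grip_width: 0.045
finger_force: 25.0
```

>>> servo_tool:
  commands:
    - [30, [0, 0, 15], 0]
    - [30, [0, 0, 50], 0]
    - [30, [0, 0, 90], 0]
    - [30, [0, 0, 130], 0]
    - [30, [10, 25, 145], 0]
    - [30, [24, 61, 145], 0]
    - [30, [38, 98, 145], 0]
    - [30, [53, 135, 145], 0]
    - [30, [67, 172, 145], 0]
    - [30, [82, 209, 145], 0]
    - [30, [96, 246, 145], 0]
    - [30, [111, 283, 145], 0]
    - [30, [125, 318, 145], 0]
    - [30, [137, 349, 145], 0]
    - [30, [145, 370, 145], 0]
    - [30, [145, 370, 145], 0]
    - [30, [145, 370, 145], 0]

```text
time_s: 37.78
ee_pos: [0.6084, -0.0154, 0.2126]
tcp_rot: [180.0, 0.0, 0.9]
contact_force: [0.3, -0.3, -1.6]
grip_width: 0.0457
finger_force: 25.0
```

>>> servo_tool:
  commands:
    - [30, [0, 0, -30], 0]
    - [30, [0, 0, -65], 0]
    - [30, [0, 0, -100], 0]
    - [30, [0, 0, -123], 0]
    - [30, [0, 0, -133], 0]
    - [30, [0, 0, -137.5], 0]
    - [30, [0, 0, -137.5], 0]
    - [30, [0, 0, -137.5], 0]
    - [70, [0, 0, -137.5], 0]
    - [70, [0, 0, -137.5], 0]
    - [70, [0, 0, -137.5], 0]
    - [70, [0, 0, -137.5], 0]
    - [70, [0, 0, -137.5], 0]
    - [70, [0, 0, -117], 0]
    - [70, [0, 0, -77], 0]
    - [70, [0, 0, -37], 0]
    - [70, [0, 0, 0], 0]
    - [70, [0, 0, 0], 0]

```text
time_s: 39.28
ee_pos: [0.6124, -0.0164, 0.2205]
tcp_rot: [180.0, -0.6, 0.8]
contact_force: [1.3, 0.2, 0.1]
grip_width: 0.0644
finger_force: 0.0
```

>>> servo_tool:
  commands:
    - [70, [-20, -35, 0], 0]
    - [70, [-40, -70, 0], 0]
    - [70, [-60, -105, 0], 0]
    - [70, [-80, -140, 0], 0]
    - [70, [-100, -175, 0], 0]
    - [70, [-120, -210, 0], 0]
    - [70, [-140, -245, 0], 0]
    - [70, [-150, -270, 0], 0]
    - [70, [-150, -290, 0], 0]
    - [70, [-150, -300, 0], 0]
    - [70, [-150, -300, 0], 0]
    - [70, [-150, -300, 0], 0]

```text
time_s: 40.28
ee_pos: [0.4585, -0.316, 0.2123]
tcp_rot: [-180.0, 0.0, 0.7]
contact_force: [-0.0, 0.1, -0.2]
grip_width: 0.0644
finger_force: 0.0
```

```bash
python3 - <<'E'
from h import *
a=snap('scene')[150:280,210:340]; b=snap('top')[165:295,205:335]
cv2.imwrite('pics/b7.png',cv2.resize(np.hstack([a,b])[:,:,::-1],None,fx=3,fy=3,interpolation=2)); print(env.get_obs()["ee_pos"])
E
```

```text
[ 0.45862867 -0.31514151  0.21230961]
```

View pics/b7.png

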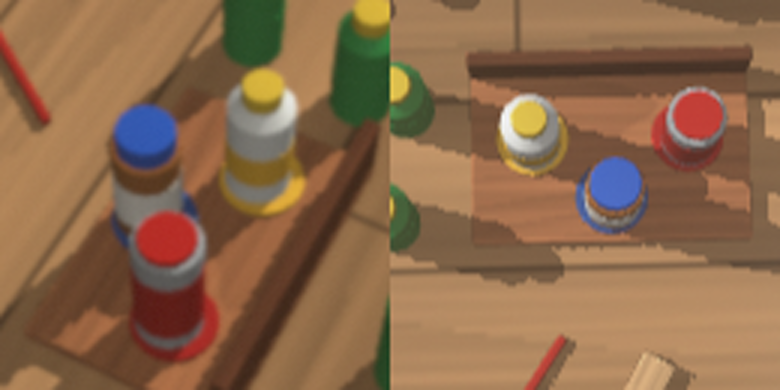

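Everything is upright, but in the scene half the containers look shifted slightly left on their coasters. I'll check the offsets, comparing cap and coaster within each camera.

```bash
python3 - <<'E'
from h import *
from scipy.optimize import least_squares
C={n:cam(n) for n in("scene","top")}
T=np.linspace(0,2*np.pi,73)
def box(n,x,y,r,z0,z1):
    K,o,Rm=C[n]; P=np.concatenate([np.c_[x+r*np.cos(T),y+r*np.sin(T),0*T+z] for z in(z0,z1)]); c=(K@(Rm.T@(P-o).T)); u=(c[:2]/c[2]).T; return np.r_[u.min(0),u.max(0)]
L=dict(blue=((105,130),(.6085,-.0165),.020,.096,.116,110,(0,1,2)),yellow=((18,34),(.6585,.047),.014,.105,.119,150,(0,1,2)),red=((172,190),(.6585,-.080),.019,.110,.116,150,(0,1,2)))
def seg(im,b,rng,s,k):
    a0,b0=(b[:2]-5).astype(int); a1,b1=(b[2:]+6).astype(int); p=cv2.cvtColor(im,cv2.COLOR_RGB2HSV).astype(int)[b0:b1,a0:a1]
    h=np.where((p[...,0]<8)&(k=='red'),p[...,0]+180,p[...,0]); m=((h>=rng[0])&(h<=rng[1])&(p[...,1]>s)).astype(np.uint8)
    _,l,st,_=cv2.connectedComponentsWithStats(m); x=st[1+st[1:,4].argmax()]; return np.array([a0+x[0],b0+x[1],a0+x[0]+x[2],b0+x[1]+x[3]])-.5
for n in C:
  now=snap(n,n+'_8.png'); old=cv2.imread(f'pics/{n}_4.png')[:,:,::-1].copy()
  for k,(rng,w,r,z0,z1,s,ix) in L.items():
    out=[]
    for im,rr,a,b,I in((old,.03,.016,.016,(0,1,2,3)),(now,r,z0,z1,ix)):
      if n=='top' and k=='yellow' and im is old: im=cv2.imread('pics/top_4.png')[:,:,::-1].copy()
      m=seg(im,box(n,*w,rr,a,b),rng,s,k); I=list(I)
      q=least_squares(lambda v:np.r_[(box(n,v[0],v[1],rr+v[2],a,b)-m)[I],0.],[*w,0]); out.append(q.x)
    print(n,k,'coaster',(out[0]*1e3).round(1),'cap',(out[1]*1e3).round(1),'offset',((out[1]-out[0])[:2]*1e3).round(1))
E
```

```text
scene blue coaster [610.  -16.9  -2.1] cap [604.5 -14.5  -2.1] offset [-5.5  2.4]
scene yellow coaster [6.601e+02 4.810e+01 4.000e-01] cap [6.562e+02 4.780e+01 3.000e-01] offset [-3.9 -0.3]
scene red coaster [ 6.593e+02 -7.960e+01  4.000e-01] cap [655.7 -80.   -1.8] offset [-3.6 -0.4]
top blue coaster [607.3 -18.1  -2.2] cap [603.  -18.   -0.9] offset [-4.3  0.1]
top yellow coaster [ 6.562e+02  4.620e+01 -1.000e-01] cap [654.5  46.6  -1.7] offset [-1.7  0.5]
top red coaster [658.5 -80.1  -0. ] cap [653.6 -82.1  -1. ] offset [-4.9 -2. ]
```

```bash
python3 - <<'E'
from h import *
C={n:cam(n) for n in("scene","top")}
def pr(n,p):
    K,o,Rm=C[n]; c=K@(Rm.T@(np.array(p)-o)); return c[:2]/c[2]
W=dict(blue=((.608,-.0165,.11)),yellow=((.658,.047,.115)),red=((.658,-.08,.115)))
# direct shift of each container, original picture -> now, by template match of the upper part
for n in C:
  A,B=[cv2.imread(f'pics/{n}{s}.png') for s in('0','_8')]
  for k,w in W.items():
    c=pr(n,w); a,b=(c-11).astype(int); f=6
    t=cv2.resize(A[b:b+22,a:a+22],None,fx=f,fy=f,interpolation=2); s=cv2.resize(B[b-8:b+30,a-8:a+30],None,fx=f,fy=f,interpolation=2)
    r=cv2.matchTemplate(s,t,cv2.TM_CCOEFF_NORMED); _,v,_,l=cv2.minMaxLoc(r); d=np.array(l)/f-8
    J=np.array([pr(n,np.add(w,e))-c for e in((.001,0,0),(0,.001,0))]).T
    print(n,k,round(v,2),d,'moved mm',np.linalg.solve(J,d).round(1))
E
```

```text
scene blue 0.99 [-1.5         0.16666667] moved mm [-2.3 -1.7]
scene yellow 1.0 [-1.          0.16666667] moved mm [-1.5 -1.3]
scene red 0.99 [-1.66666667  0.66666667] moved mm [-2.  -2.7]
top blue 0.97 [0.83333333 1.        ] moved mm [-2.3 -1.8]
top yellow 0.99 [0.66666667 0.5       ] moved mm [-1.2 -1.5]
top red 0.98 [1.16666667 0.83333333] moved mm [-2.  -2.6]
```

The picture-to-picture match shows the containers sit 1–3 mm off their original spots, and 3–4 mm short in x on the coasters. There is plenty of time, so I'll regrasp each one and nudge it +x.

>>> servo_tool:
  commands:
    - [70, [20, 35, 0], 0]
    - [70, [40, 75, 0], 0]
    - [70, [60, 111, 0], 0]
    - [70, [78, 147, 0], 0]
    - [70, [96, 183, 0], 0]
    - [70, [114, 219, 0], 0]
    - [70, [130, 252, 0], 0]
    - [70, [142, 282, 0], 0]
    - [70, [150, 300, 0], 0]
    - [70, [150, 300, 0], 0]
    - [70, [150, 300, 0], 0]

```text
time_s: 41.4
ee_pos: [0.6082, -0.0148, 0.2124]
tcp_rot: [180.0, 0.0, 1.0]
contact_force: [-1.0, 1.2, -0.3]
grip_width: 0.064
finger_force: 0.0
```

>>> servo_tool:
  commands:
    - [70, [0, 0, -30], 0]
    - [70, [0, 0, -65], 0]
    - [70, [0, 0, -100], 0]
    - [70, [0, 0, -123], 0]
    - [70, [0, 0, -134], 0]
    - [70, [0, 0, -137], 0]
    - [70, [0, 0, -137], 0]
    - [30, [0, 0, -137], 0]
    - [30, [0, 0, -137], 0]
    - [30, [0, 0, -137], 0]
    - [30, [0, 0, -137], 0]
    - [30, [0, 0, -137], 0]
    - [30, [0, 0, -137], 0]
    - [30, [0, 0, -133], 0]
    - [30, [3, 0.5, -132], 0]
    - [30, [3, 0.5, -132], 0]
    - [30, [3, 0.5, -132], 0]
    - [30, [3, 0.5, -135], 0]
    - [30, [3, 0.5, -137], 0]
    - [30, [3, 0.5, -137], 0]

```text
time_s: 43.07
ee_pos: [0.6117, -0.0163, 0.0767]
tcp_rot: [180.0, -0.0, 0.8]
contact_force: [-4.7, -2.1, 14.2]
grip_width: 0.0457
finger_force: 25.0
```

>>> servo_tool:
  commands:
    - [30, [0, 0, -0.5], 0]
    - [30, [0, 0, -0.5], 0]
    - [70, [0, 0, -0.5], 0]
    - [70, [0, 0, -0.5], 0]
    - [70, [0, 0, -0.5], 0]
    - [70, [0, 0, -0.5], 0]
    - [70, [0, 0, -0.5], 0]
    - [70, [0, 0, 5], 0]
    - [70, [0, 0, 20], 0]
    - [70, [0, 0, 55], 0]
    - [70, [0, 0, 95], 0]
    - [70, [0, 0, 130], 0]
    - [70, [0, 0, 137], 0]
    - [70, [0, 0, 137], 0]

```text
time_s: 44.23
ee_pos: [0.6132, -0.016, 0.2161]
tcp_rot: [180.0, -0.3, 0.8]
contact_force: [0.4, 1.1, 0.4]
grip_width: 0.0645
finger_force: 0.0
```

>>> servo_tool:
  commands:
    - [70, [20, -27, 0], 0]
    - [70, [40, -54, 0], 0]
    - [70, [47, -64, 0], 0]
    - [70, [47, -64, 0], 0]
    - [70, [47, -64, -30], 0]
    - [70, [47, -64, -65], 0]
    - [70, [47, -64, -100], 0]
    - [70, [47, -64, -123], 0]
    - [70, [47, -64, -134], 0]
    - [70, [47, -64, -137], 0]
    - [70, [47, -64, -137], 0]
    - [30, [47, -64, -137], 0]
    - [30, [47, -64, -137], 0]
    - [30, [47, -64, -137], 0]
    - [30, [47, -64, -137], 0]
    - [30, [47, -64, -137], 0]
    - [30, [47, -64, -137], 0]
    - [30, [47, -64, -133], 0]
    - [30, [50, -62.5, -132], 0]
    - [30, [50, -62.5, -132], 0]

```text
time_s: 45.9
ee_pos: [0.662, -0.0782, 0.081]
tcp_rot: [-180.0, -0.0, 0.8]
contact_force: [0.7, 0.6, -1.6]
grip_width: 0.0455
finger_force: 25.0
```

>>> servo_tool:
  commands:
    - [30, [0, 0, -3], 0]
    - [30, [0, 0, -5], 0]
    - [30, [0, 0, -5.5], 0]
    - [30, [0, 0, -5.5], 0]
    - [70, [0, 0, -5.5], 0]
    - [70, [0, 0, -5.5], 0]
    - [70, [0, 0, -5.5], 0]
    - [70, [0, 0, -5.5], 0]
    - [70, [0, 0, -5.5], 0]
    - [70, [0, 0, 0], 0]
    - [70, [0, 0, 15], 0]
    - [70, [0, 0, 50], 0]
    - [70, [0, 0, 90], 0]
    - [70, [0, 0, 125], 0]
    - [70, [0, 0, 132], 0]
    - [70, [0, 0, 132], 0]

```text
time_s: 47.23
ee_pos: [0.6633, -0.0786, 0.2165]
tcp_rot: [180.0, -0.4, 0.8]
contact_force: [0.3, -0.3, 0.1]
grip_width: 0.0638
finger_force: 0.0
```

>>> servo_tool:
  commands:
    - [70, [-1, 35, 0], 0]
    - [70, [-2, 75, 0], 0]
    - [70, [-4, 110, 0], 0]
    - [70, [-4, 126, 0], 0]
    - [70, [-4, 126, 0], 0]
    - [70, [-4, 126, -30], 0]
    - [70, [-4, 126, -65], 0]
    - [70, [-4, 126, -100], 0]
    - [70, [-4, 126, -123], 0]
    - [70, [-4, 126, -134], 0]
    - [70, [-4, 126, -137], 0]
    - [70, [-4, 126, -137], 0]
    - [30, [-4, 126, -137], 0]
    - [30, [-4, 126, -137], 0]
    - [30, [-4, 126, -137], 0]
    - [30, [-4, 126, -137], 0]
    - [30, [-4, 126, -137], 0]
    - [30, [-4, 126, -137], 0]
    - [30, [-3, 126, -133], 0]
    - [30, [-1.5, 126.5, -132], 0]

```text
time_s: 48.9
ee_pos: [0.6599, 0.0481, 0.0812]
tcp_rot: [-180.0, -0.0, 0.8]
contact_force: [0.3, 0.6, -3.2]
grip_width: 0.0452
finger_force: 25.0
```

>>> servo_tool:
  commands:
    - [30, [0, 0, 0], 0]
    - [30, [0, 0, -3], 0]
    - [30, [0, 0, -5], 0]
    - [30, [0, 0, -5.5], 0]
    - [30, [0, 0, -5.5], 0]
    - [70, [0, 0, -5.5], 0]
    - [70, [0, 0, -5.5], 0]
    - [70, [0, 0, -5.5], 0]
    - [70, [0, 0, -5.5], 0]
    - [70, [0, 0, -5.5], 0]
    - [70, [0, 0, 0], 0]
    - [70, [0, 0, 15], 0]
    - [70, [0, 0, 50], 0]
    - [70, [0, 0, 90], 0]
    - [70, [0, 0, 125], 0]
    - [70, [0, 0, 132], 0]
    - [70, [0, 0, 132], 0]

```text
time_s: 50.32
ee_pos: [0.6618, 0.0482, 0.2164]
tcp_rot: [-180.0, -0.4, 0.8]
contact_force: [0.1, -0.5, -0.5]
grip_width: 0.0639
finger_force: 0.0
```

>>> servo_tool:
  commands:
    - [70, [-20, -35, 0], 0]
    - [70, [-40, -70, 0], 0]
    - [70, [-60, -105, 0], 0]
    - [70, [-80, -140, 0], 0]
    - [70, [-100, -175, 0], 0]
    - [70, [-120, -210, 0], 0]
    - [70, [-140, -245, 0], 0]
    - [70, [-160, -280, 0], 0]
    - [70, [-180, -315, 0], 0]
    - [70, [-190, -340, 0], 0]
    - [70, [-195, -350, 0], 0]
    - [70, [-195, -350, 0], 0]
    - [70, [-195, -350, 0], 0]

```text
time_s: 51.4
ee_pos: [0.4645, -0.3013, 0.2115]
tcp_rot: [-179.9, 0.1, 0.7]
contact_force: [-0.3, 1.0, -0.2]
grip_width: 0.0641
finger_force: 0.0
```

```bash
python3 - <<'E'
from h import *
C={n:cam(n) for n in("scene","top")}
def pr(n,p):
    K,o,Rm=C[n]; c=K@(Rm.T@(np.array(p)-o)); return c[:2]/c[2]
W=dict(blue=((.608,-.0165,.11)),yellow=((.658,.047,.115)),red=((.658,-.08,.115)))
for n in C:
  A=cv2.imread(f'pics/{n}0.png'); B=snap(n,n+'_9.png')[:,:,::-1].copy()
  for k,w in W.items():
    c=pr(n,w); a,b=(c-11).astype(int); f=6
    t=cv2.resize(A[b:b+22,a:a+22],None,fx=f,fy=f,interpolation=2); s=cv2.resize(B[b-8:b+30,a-8:a+30],None,fx=f,fy=f,interpolation=2)
    r=cv2.matchTemplate(s,t,cv2.TM_CCOEFF_NORMED); _,v,_,l=cv2.minMaxLoc(r); d=np.array(l)/f-8
    J=np.array([pr(n,np.add(w,e))-c for e in((.001,0,0),(0,.001,0))]).T
    print(n,k,round(v,2),'moved mm from start',np.linalg.solve(J,d).round(1))
s=cv2.imread('pics/scene_9.png'); cv2.imwrite('pics/f.png',np.hstack([cv2.resize(s[70:290,210:350],None,fx=2.7,fy=2.7,interpolation=2),cv2.resize(cv2.imread('pics/top_9.png')[165:335,115:335],(400,594))[:, :400]])[:594])
E
```

```text
scene blue 1.0 moved mm from start [-0.6 -0.8]
scene yellow 1.0 moved mm from start [ 0.2 -0.4]
scene red 1.0 moved mm from start [ 0. -0.]
top blue 0.97 moved mm from start [-0.4 -0.4]
top yellow 0.99 moved mm from start [-0.  -0.4]
top red 0.99 moved mm from start [-0. -0.]
```

View pics/f.png

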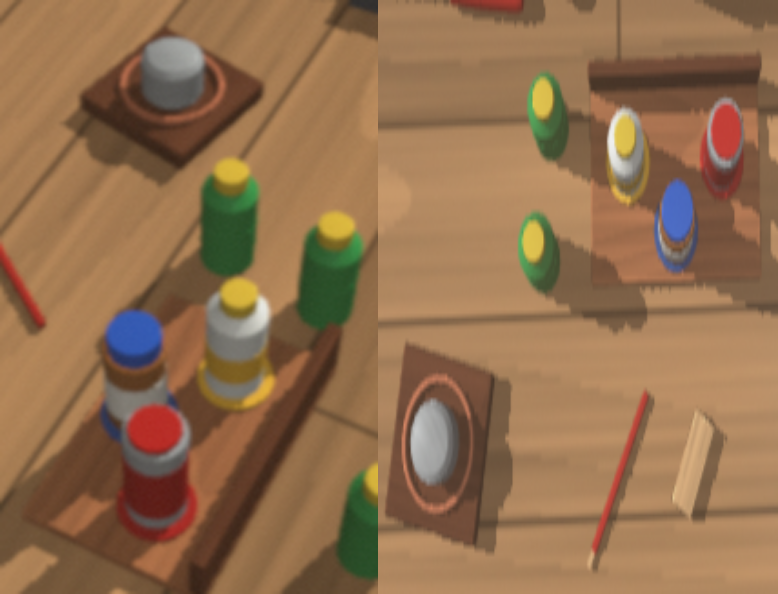

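The containers stand upright within 1 mm of where they started, each on its own colour. The dolly sits flat inside the ring at crop (172,75), clear of the copper, and the arm is away.

```bash
python3 -c "
from h import *
print(env.finish_job())"
```

```text
the job is handed in; nothing more can be done
None
```

The job is handed in at about 51 s of the 141 s: the dolly stands flat inside the copper ring, and the jar, bottle and can are back upright on their own coasters, each within about 1 mm of where it started.

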